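# Show which cactus goes on the empty saucer

### The arm

A 6-joint arm with a two-finger parallel gripper is mounted at the origin on the work surface. World frame = base frame: x ahead of the robot, y to its left, z up, the work surface at z = 0. Lengths are in m, angles in rad, forces in N, time in s.
With the tool pointing down it reaches from about 0.35 to 0.975 m from the base axis. Payload 4.9 kg.
Tool frame: the origin (TCP) lies between the finger pads, 19 mm behind the fingertips; this is the grasp point; z points along the fingers, y is the line along which they close (so a half turn about z gives the same grasp; the last joint's range is limited). The gripper opens to 85 mm and grips with 20 to 120 N. Pads are 22 mm wide; open, the fingers measure 114 mm over their backs; the gripper's body (76 mm by 85 mm) begins 54 mm behind the grasp point. The pads swing forward as they close: fully open they stand 13 mm farther back than shut.
Start: joints at [1.119, 0.053, 1.613, -0, 1.476, -0.119], TCP at [0.204, 0.591, 0.25] pointing down, gripper open.
Joint ranges: [-3.01, 3.01], [-1.01, 2.22], [0.06, 2.58], [-1.02, 4.17], [0.09, 2.62], [-3.14, 3.14]. Speed limits (rad/s): [2.57, 2.57, 3.14, 3.14, 3.14, 3.14].

### API

Orientations are given as a rotation vector (axis times angle).
In Python, from station import ctrl gives the robot as it stands.
- The arm moves only by the shell command python3 jog.py 'ROWS' [FORCE]. ROWS is rows parted by semicolons, their numbers by spaces, 1 to 20 of them, each of 7 numbers: the finger opening in m, then dx, dy, dz in m, then a rotation vector rx, ry, rz in rad; each row is the pose to reach, as a shift and turn from the pose commanded when the command began, along the tool's axes at that moment; what a row does not reach only later rows make up. A row lasts 1/12 s, in which the tool goes at most 0.0417 m and 0.125 rad, less where a joint would pass 70% of its speed; a pose out of reach is approached as far as the arm can. The fingers move at their own pace and stop on an object; FORCE is the grip in N (left out, the last holds). Time passes only in rows, so rows that do not move let the fingers close. It prints the time, the measured TCP pose, the force, the opening and the grip force at its end.
- ctrl.get_obs(): the state, without advancing time (a new reading comes with each control period).
- ctrl.get_image(name): name is "side" or "top"; returns the picture (400x640x3 uint8, red, green, blue); there is no depth.
- ctrl.camera_params(name): a dict with "fx", "fy", "cx", "cy" (pixels), "T" (4x4, takes a point from camera to world coordinates). Camera axes: x right, y down, z forward; pixel columns grow to the right and rows downward; lengths in m; the calibration is good to about 2 mm. A picture is of the moment at which its call begins. camera_params takes no time and is no camera call.
- ctrl.finish_job(): hands the job in; it is judged then, once.
The state is a dict: "t": time; "q": joint angles; "dq": joint speeds; "effort": joint torques, N m; "tool_pos": TCP position; "tool_rot": TCP orientation; "contact_force": force on the tool from outside, world axes, zero at the start; "wrist_torque": the same for the moment, N m; "opening": finger opening in m; "grip_force": force on a finger pad.
Only numpy, scipy, OpenCV 4.12 (cv2) and the standard library are available. Lean on these libraries where they do the work, as an engineer would, in place of code of your own. Each camera call takes 0.05 s, during which the arm holds its last target. There are 200 camera calls.

### The job

Call your housemate with the push button on the sideboard: press it right down and let it come up again. Then show what should go where: point straight down at the round ball-shaped cactus, with the fingertips two to four centimetres above the middle of its top, for at least two seconds, then in the same way at the middle of the one saucer that has no pot on it, also for at least two seconds, and finish there, still pointing. Nothing is picked up, and apart from the button you touch none of the things on the sideboard.

Things in the scene. Friction and masses are not known exactly. Their poses are not given: they have to be found in the camera images.
- call (a joint): travel of the call button, a white round push button of 40 mm diameter in a low grey round housing of 56 mm diameter, 12 mm high, fixed to the sideboard: 0 = up, 0.006 m = right down. It is pressed straight down, starts to give at about 1.5 N, is right down at 5 N, and springs back by itself. It counts as pressed beyond 0.0045 m and as up again below 0.0015 m
- call_top (a point): middle of the button's flat top, 22 mm above the sideboard when up; it moves down with the button
- ball_cactus: the round cactus: a ribbed green ball of 76 mm diameter in a white tapered pot (88 mm across its rim, 68 mm high), standing straight on the wood without a saucer, loose, 138 mm high in all. Origin: centre of the pot's underside, z up
- ball_top (a point): highest point of the ball cactus, in the middle of the ball, 138 mm above its underside; z up. Pointing at it means that the TCP is within 25 mm of it seen from above and 25 to 85 mm higher than it
- saucer_empty: the saucer that has no pot on it: white, round, 116 mm across its rim, 14 mm high, loose, one of three alike. Origin: centre of its underside
- saucer_middle (a point): centre of the empty saucer's inner floor, 6 mm above the wood; z up. Pointing at it means that the TCP is within 30 mm of it seen from above and 25 to 85 mm higher than it
- saucer_column: a saucer like the empty one, with the column cactus on it. Origin: centre of its underside
- saucer_aloe: a saucer like the empty one, with the aloe on it. Origin: centre of its underside
- column_cactus: tall column cactus, 40 mm thick, in a white pot 80 mm across and 66 mm high, 156 mm high in all, loose on its saucer (top 162 mm above the wood). Origin: centre of the pot's underside
- aloe: aloe with nine pointed leaves in a white pot 80 mm across and 66 mm high, 131 mm high in all, loose on its saucer. Origin: centre of the pot's underside
- candle: bystander: dark candle jar with a wooden lid, 72 mm across, 95 mm high, loose. Origin: centre of its underside
- tealight: bystander: small amber glass cup, 48 mm across, 32 mm high, loose. Origin: centre of its underside
- wood_egg: bystander: wooden egg, 48 mm across, 51 mm high, loose, standing. Origin: centre of its underside
- remote: bystander: black remote control, 45 x 150 x 18 mm (long along its y), loose. Origin: centre of its underside
- books: bystander: stack of three books, 210 x 150 x 74 mm, loose. Origin: centre of its underside
- globe: bystander: globe of 152 mm diameter on a wooden foot, 234 mm high, loose. Origin: centre of its underside
- watering_can: bystander: small steel watering can, about 104 mm across, spout along its +x out to 131 mm, handle to -95 mm, 131 mm high, loose. Origin: centre of its underside
- frame: bystander: black picture frame on a stay, 180 x 230 mm, standing, fixed. Origin: middle of its lower edge

How it is judged:
On the way, in this order (a step that is already met when the one before it is completed fails the run):
1. the call button is pressed right down (value of joint call above 0.0045 m), for 0.05 s.
2. the button has come up again and the tool points at the ball cactus from just above for two seconds (horizontal distance between the grasp point and ball_top below 0.025 m and z of the grasp point in the frame of ball_top between 0.025 and 0.085 m and value of joint call below 0.0015 m), for 2 s.
3. the tool points at the empty saucer from just above for two seconds (horizontal distance between the grasp point and saucer_middle below 0.03 m and z of the grasp point in the frame of saucer_middle between 0.025 and 0.085 m and value of joint call below 0.0015 m), for 2 s.
At the end, for the whole second after the job is handed in: The tool still points at the empty saucer: the TCP within 30 mm of the saucer's middle seen from above and 25 to 85 mm above its inner floor; the button is up (below 1.5 mm); plants, saucers and bystanders are at rest within 10 mm of where they started, the plants upright within 0.1 rad (all of step 3 and distance of each of ball_cactus, column_cactus, aloe, saucer_empty, saucer_column, saucer_aloe, candle, tealight, wood_egg, remote, books, globe, watering_can, frame from where it was at the start of the episode below 0.01 m and angle between each of ball_cactus, column_cactus, aloe's own z axis and vertical below 0.1 rad and linear speed of each of ball_cactus, column_cactus, aloe, saucer_empty, saucer_column, saucer_aloe below 0.02 m/s); the robot touches nothing.
It fails at once if the robot touches a plant or a saucer (more than 0.3 N) (contact force between any of the fingers, the arm and ball_cactus above 0.3 N or contact force between any of the fingers, the arm and column_cactus above 0.3 N or contact force between any of the fingers, the arm and aloe above 0.3 N or contact force between any of the fingers, the arm and saucer_empty above 0.3 N or contact force between any of the fingers, the arm and saucer_column above 0.3 N or contact force between any of the fingers, the arm and saucer_aloe above 0.3 N).
It fails at once if the robot touches a bystander (more than 0.3 N) (contact force between any of the fingers, the arm and candle above 0.3 N or contact force between any of the fingers, the arm and tealight above 0.3 N or contact force between any of the fingers, the arm and wood_egg above 0.3 N or contact force between any of the fingers, the arm and remote above 0.3 N or contact force between any of the fingers, the arm and books above 0.3 N or contact force between any of the fingers, the arm and globe above 0.3 N or contact force between any of the fingers, the arm and watering_can above 0.3 N or contact force between any of the fingers, the arm and frame above 0.3 N).
It fails at once if a plant or saucer is shifted, lifted or carried by more than 10 mm (distance of any of ball_cactus, column_cactus, aloe, saucer_empty, saucer_column, saucer_aloe from where it was at the start of the episode above 0.01 m).
It also fails if it takes over 58 s, if anything falls off the work surface, if the arm or the gripper's body presses on something with over 40 N, if the wrist force passes 120 N, or if a joint passes its speed limit or range.

## Working session

There is one attempt and no reset: what is moved stays moved. The work goes in short steps, Python scripts to look and compute and a shell command to move; the robot and the scene stay as the last step left them, time stands still between calls to the robot, and variables do not carry over. Pictures are saved under pics/ and viewed, at most 10 in all, crops included, and the job is handed in when it is done.

```bash
mkdir -p pics; ls
python3 - <<'E'
from station import ctrl
import cv2
for n in("side","top"):
    cv2.imwrite(f"pics/{n}0.png",ctrl.get_image(n)[:,:,::-1])
    p=ctrl.camera_params(n);print(n,p)
print(ctrl.get_obs())
E
```

```text
jog.py
pics
station.py
side {'fx': 412.0124735995515, 'fy': 412.0124735995515, 'cx': 319.9939037037443, 'cy': 198.02587789516502, 'T': array([[ 0.88391339, -0.35705077,  0.30201302,  0.1288221 ],
       [-0.46734621, -0.69772627,  0.54292318, -0.72608834],
       [ 0.01687128, -0.62104171, -0.78359591,  1.14403688],
       [ 0.        ,  0.        ,  0.        ,  1.        ]])}
top {'fx': 487.52975490248923, 'fy': 487.52975490248923, 'cx': 318.0548369413875, 'cy': 199.66232740043736, 'T': array([[ 0.00754771, -0.9829942 ,  0.18348145,  0.27678958],
       [-0.99976191, -0.0036613 ,  0.02151102, -0.0049376 ],
       [-0.02047342, -0.18360013, -0.98278779,  1.46570927],
       [ 0.        ,  0.        ,  0.        ,  1.        ]])}
{'t': 0.1, 'q': array([ 1.11898910e+00,  5.33253721e-02,  1.61414708e+00, -1.78274673e-05,
        1.47602101e+00, -1.19012529e-01]), 'dq': array([-0.0009739 , -0.00145338, -0.003004  , -0.00096978,  0.00040469,
       -0.00077681]), 'effort': array([-4.65922494e-04, -3.94903672e+01, -3.71362531e+01, -1.97925901e-04,
        3.92313232e-03,  3.88070146e-05]), 'tool_pos': array([0.20395664, 0.59022343, 0.24887027]), 'tool_rot': array([-5.20255016e-01, -3.09768874e+00,  2.87236486e-03]), 'contact_force': array([ 0.59329347,  0.39555603, -0.01265512]), 'wrist_torque': array([-0.06152921,  0.04673162, -0.04662518]), 'grip_force': 0.0, 'opening': 0.08517957120008232}
```

View pics/side0.png

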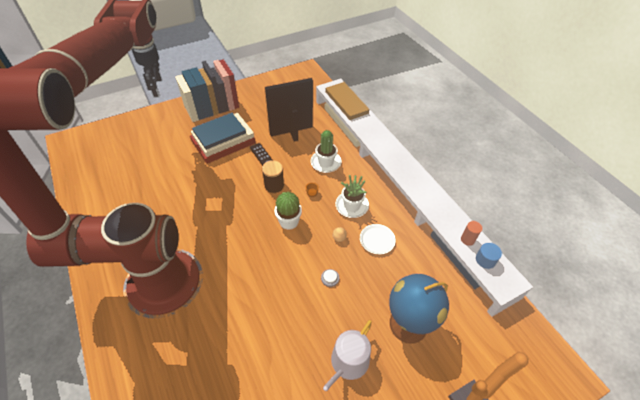

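View pics/top0.png

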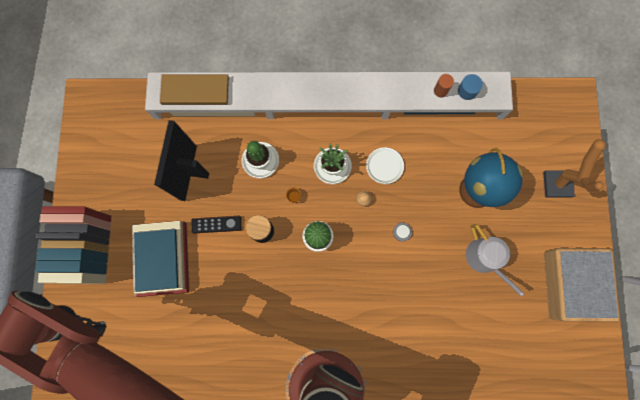

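The side view shows the button near (330,277), ball cactus (288,205) and empty saucer (378,239). In the top view they are at (403,231), (318,236) and (385,166). I'll enlarge these areas next.

Run:
```python
import cv2,numpy as np
s=cv2.imread("pics/side0.png");t=cv2.imread("pics/top0.png")
f=lambda im,x,y:cv2.resize(im[y:y+130,x:x+160],None,fx=5,fy=4.6,interpolation=cv2.INTER_CUBIC)
cv2.imwrite("pics/sc.png",f(s,255,175)); cv2.imwrite("pics/tc.png",f(t,280,135))
```

```text
(no output)
```

View pics/sc.png

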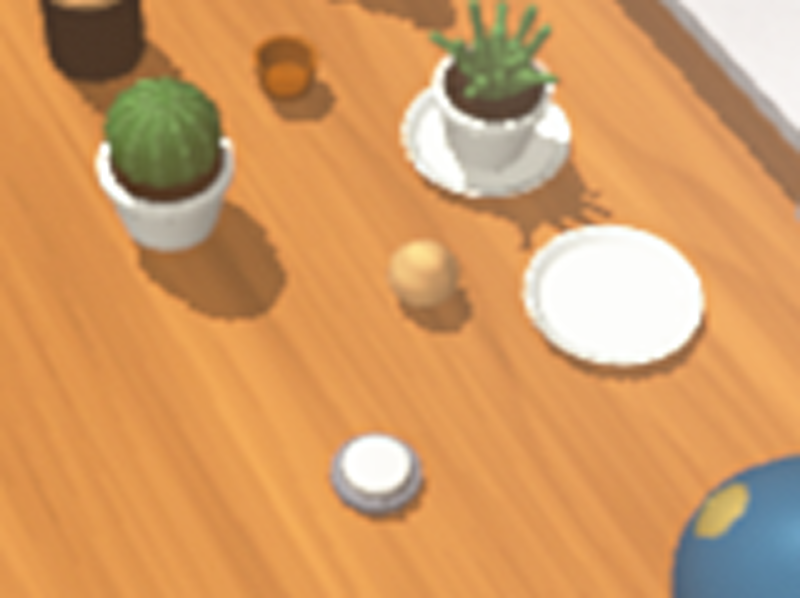

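View pics/tc.png

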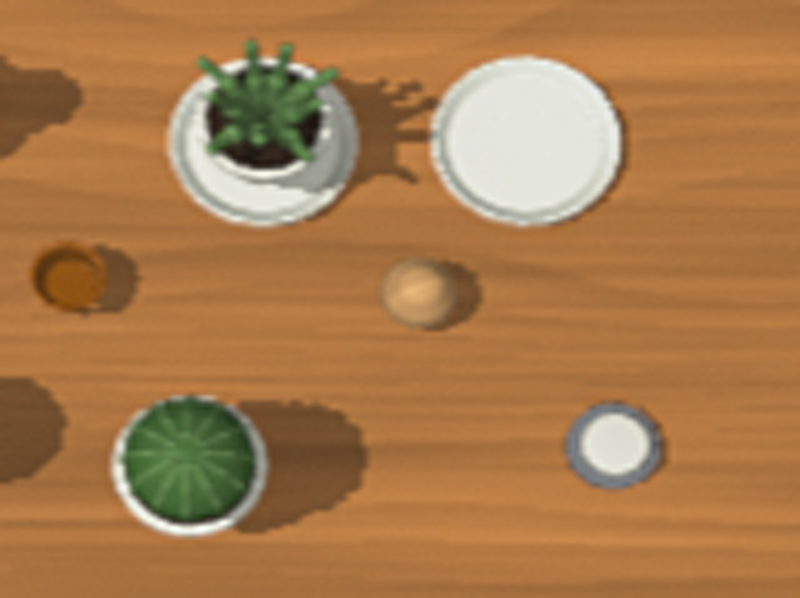

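Side crop: button top at (377,464), ball centre (163,133), saucer rim centre (614,295), egg (424,272). Top crop: (614,443), (188,460), (527,140) and (420,292) in the same order. Next I triangulate these.

Run:
```python
from station import ctrl
import numpy as np
from scipy.spatial.transform import Rotation as R
def ray(n,c,x0,y0):
    p=ctrl.camera_params(n);u=x0+(c[0]+.5)/5-.5;v=y0+(c[1]+.5)/4.6-.5
    d=p['T'][:3,:3]@[(u-p['cx'])/p['fx'],(v-p['cy'])/p['fy'],1];return p['T'][:3,3],d/np.linalg.norm(d)
o=ctrl.get_obs();Rt=R.from_rotvec(o['tool_rot'])
print(np.round(Rt.as_matrix(),3))
for k,a,b,h in [("button",(377,464),(614,443),.022),("ball",(163,133),(188,460),.1),("saucer",(614,295),(527,140),.014),("egg",(424,272),(420,292),.026),("tealight",(286,62),(70,272),.03),("aloe rim",(492,88),(262,118),.07)]:
    A=ray("side",a,255,175);B=ray("top",b,280,135)
    M=np.stack([A[1],-B[1]],1);s=np.linalg.lstsq(M,B[0]-A[0],rcond=None)[0]
    P,Q=A[0]+s[0]*A[1],B[0]+s[1]*B[1]
    print(k,np.round((P+Q)/2,4),"gap",round(np.linalg.norm(P-Q),4),"z-plane",[np.round((X+D*(h-X[2])/D[2])[:2],4) for X,D in(A,B)])
```

```text
[[-0.945  0.327 -0.001]
 [ 0.327  0.945 -0.002]
 [ 0.    -0.002 -1.   ]]
button [ 0.4519 -0.2247  0.0164] gap 0.0036 z-plane [array([ 0.4485, -0.2269]), array([ 0.4529, -0.2243])]
ball [0.4302 0.0271 0.0969] gap 0.0038 z-plane [array([0.4275, 0.0252]), array([0.4318, 0.0266])]
saucer [ 0.655  -0.1769  0.0116] gap 0.0042 z-plane [array([ 0.6517, -0.1778]), array([ 0.6564, -0.1774])]
egg [ 0.5495 -0.1097  0.0235] gap 0.0038 z-plane [array([ 0.5467, -0.1108]), array([ 0.5509, -0.1101])]
tealight [0.5596 0.1016 0.0249] gap 0.0084 z-plane [array([0.5534, 0.0983]), array([0.5627, 0.1002])]
aloe rim [ 0.6546 -0.014   0.0662] gap 0.005 z-plane [array([ 0.6501, -0.0162]), array([ 0.656 , -0.0147])]
```

```bash
python3 jog.py '0 -.15 -.14 0 0 0 0;0 -.15 -.14 0 0 0 0;0 -.15 -.14 0 0 0 0;0 -.15 -.14 0 0 0 0;0 -.15 -.14 0 0 0 0;0 -.3065 -.2865 0 0 0 0;0 -.3065 -.2865 0 0 0 0;0 -.3065 -.2865 0 0 0 0;0 -.3065 -.2865 0 0 0 0;0 -.3065 -.2865 0 0 0 0;0 -.3065 -.2865 0 0 0 0;0 -.5004 -.6908 0 0 0 0;0 -.5004 -.6908 0 0 0 0;0 -.5004 -.6908 0 0 0 0;0 -.5004 -.6908 0 0 0 0;0 -.5004 -.6908 0 0 0 0;0 -.5004 -.6908 0 0 0 0;0 -.5004 -.6908 0 0 0 0;0 -.5004 -.6908 0 0 0 0;0 -.5004 -.6908 0 0 0 0' 20
```

```text
t: 1.77
tool_pos: [0.4428, -0.1544, 0.2498]
tool_rot: [0.52, 3.098, 0.001]
contact_force: [0.6, 0.4, 0.3]
opening: -0.0001
grip_force: 0.0
```

```bash
python3 jog.py '0 0 0 0 0 0 0;0 0 0 0 0 0 0;0 0 0 0 0 0 0'
```

```text
t: 2.02
tool_pos: [0.4429, -0.1522, 0.2494]
tool_rot: [-0.521, -3.097, -0.002]
contact_force: [-0.2, -0.2, -0.0]
opening: -0.0002
grip_force: 0.0
```

```bash
python3 jog.py '0 -.016 -.033 0 0 0 0;0 -.032 -.0665 0 0 0 0;0 -.032 -.0665 .04 0 0 0;0 -.032 -.0665 .08 0 0 0;0 -.032 -.0665 .12 0 0 0;0 -.032 -.0665 .155 0 0 0;0 -.032 -.0665 .175 0 0 0;0 -.032 -.0665 .185 0 0 0;0 -.032 -.0665 .185 0 0 0;0 -.032 -.0665 .185 0 0 0;0 -.032 -.0665 .185 0 0 0'
python3 - <<'E'
from station import ctrl
import cv2,numpy as np
f=lambda im,x,y:cv2.resize(im[y:y+100,x:x+100],None,fx=4,fy=5,interpolation=cv2.INTER_CUBIC)
a=f(ctrl.get_image("side"),280,220);b=f(ctrl.get_image("top"),355,180)
cv2.imwrite("pics/press.png",np.hstack([a,b])[:,:,::-1])
E
```

```text
t: 2.93
tool_pos: [0.4532, -0.2264, 0.0673]
tool_rot: [0.518, 3.095, -0.003]
contact_force: [0.4, 0.5, -0.1]
opening: 0.0
grip_force: 0.0
```

View pics/press.png

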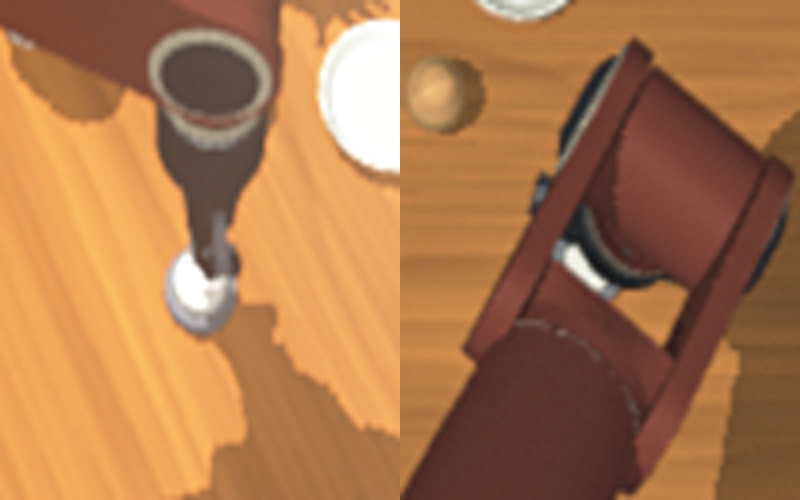

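The side view (left) shows the closed fingertips over the button top. Now I press.

```bash
python3 jog.py '0 0 0 .015 0 0 0;0 0 0 .024 0 0 0;0 0 0 .028 0 0 0;0 0 0 .031 0 0 0;0 0 0 .033 0 0 0;0 0 0 .033 0 0 0;0 0 0 .033 0 0 0'
```

```text
t: 3.62
tool_pos: [0.452, -0.2264, 0.0345]
tool_rot: [-0.52, -3.097, -0.001]
contact_force: [-7.7, 3.6, 15.7]
opening: -0.0001
grip_force: 7.9
```

Force is 15.7 N with the tool at z = 0.0345, so the button is at the bottom. Next I go up and over to the ball cactus, keeping clear above it.

```bash
python3 jog.py '0 0 0 -.03 0 0 0;0 0 0 -.07 0 0 0;0 0 0 -.11 0 0 0;0 0 0 -.15 0 0 0;0 0 0 -.18 0 0 0;0 .017 .038 -.18 0 0 0;0 .034 .076 -.18 0 0 0;0 .051 .114 -.18 0 0 0;0 .068 .152 -.18 0 0 0;0 .085 .19 -.18 0 0 0;0 .098 .22 -.18 0 0 0;0 .1033 .2313 -.18 0 0 0;0 .1033 .2313 -.18 0 0 0;0 .1033 .2313 -.18 0 0 0;0 .1033 .2313 -.17 0 0 0;0 .1033 .2313 -.16 0 0 0;0 .1033 .2313 -.157 0 0 0;0 .1033 .2313 -.157 0 0 0;0 .1033 .2313 -.157 0 0 0;0 .1033 .2313 -.157 0 0 0'
python3 - <<'E'
from station import ctrl
import cv2,numpy as np
f=lambda im,x,y:cv2.resize(im[y:y+100,x:x+100],None,fx=4,fy=5,interpolation=cv2.INTER_CUBIC)
a=f(ctrl.get_image("side"),240,150);b=f(ctrl.get_image("top"),270,190)
cv2.imwrite("pics/ball.png",np.hstack([a,b])[:,:,::-1])
E
```

```text
t: 5.28
tool_pos: [0.4296, 0.0259, 0.189]
tool_rot: [-0.522, -3.098, 0.0]
contact_force: [-0.3, 0.5, 0.3]
opening: 0.0
grip_force: 0.0
```

View pics/ball.png

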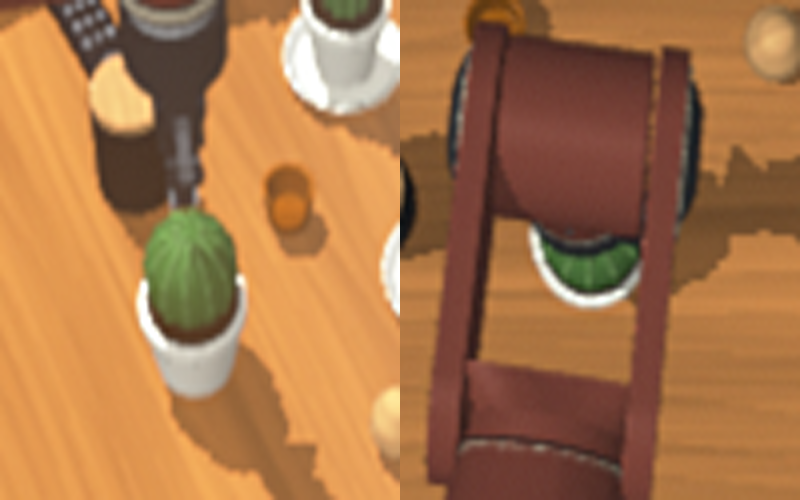

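The picture shows the fingertips standing just above the ball's middle. I hold there for over 2.5 s.

```bash
H='0 0 0 0 0 0 0'; python3 jog.py '0 0 0 0 0 0 0;0 0 0 0 0 0 0;0 0 0 0 0 0 0;0 0 0 0 0 0 0;0 0 0 0 0 0 0;0 0 0 0 0 0 0;0 0 0 0 0 0 0;0 0 0 0 0 0 0;0 0 0 0 0 0 0;0 0 0 0 0 0 0;0 0 0 0 0 0 0;0 0 0 0 0 0 0;0 0 0 0 0 0 0;0 0 0 0 0 0 0;0 0 0 0 0 0 0;0 0 0 0 0 0 0;0 0 0 0 0 0 0;0 0 0 0 0 0 0;0 0 0 0 0 0 0;0 0 0 0 0 0 0'
python3 jog.py '0 0 0 0 0 0 0;0 0 0 0 0 0 0;0 0 0 0 0 0 0;0 0 0 0 0 0 0;0 0 0 0 0 0 0;0 0 0 0 0 0 0;0 0 0 0 0 0 0;0 0 0 0 0 0 0;0 0 0 0 0 0 0;0 0 0 0 0 0 0;0 0 0 0 0 0 0;0 0 0 0 0 0 0;0 0 0 0 0 0 0'
```

```text
t: 7.05
tool_pos: [0.4295, 0.0263, 0.189]
tool_rot: [0.52, 3.098, 0.0]
contact_force: [-0.1, 0.6, 0.4]
opening: 0.0
grip_force: 0.0
t: 8.13
tool_pos: [0.4295, 0.0263, 0.189]
tool_rot: [0.52, 3.098, 0.0]
contact_force: [-1.1, -0.4, -0.1]
opening: -0.0
grip_force: 0.0
```

```bash
python3 jog.py '0 0 0 -.02 0 0 0;0 -.0349 -.0149 -.02 0 0 0;0 -.07 -.03 -.02 0 0 0;0 -.105 -.045 -.02 0 0 0;0 -.14 -.06 -.02 0 0 0;0 -.175 -.075 -.02 0 0 0;0 -.21 -.09 -.02 0 0 0;0 -.245 -.105 -.02 0 0 0;0 -.27 -.115 -.02 0 0 0;0 -.2793 -.119 -.02 0 0 0;0 -.2793 -.119 0 0 0 0;0 -.2793 -.119 .035 0 0 0;0 -.2793 -.119 .07 0 0 0;0 -.2793 -.119 .1 0 0 0;0 -.2793 -.119 .12 0 0 0;0 -.2793 -.119 .13 0 0 0;0 -.2793 -.119 .13 0 0 0;0 -.2793 -.119 .13 0 0 0;0 -.2793 -.119 .13 0 0 0;0 -.2793 -.119 .13 0 0 0'
python3 - <<'E'
from station import ctrl
import cv2,numpy as np
cv2.imwrite("pics/sau.png",ctrl.get_image("side")[:,:,::-1])
E
```

```text
t: 9.8
tool_pos: [0.6562, -0.1779, 0.0619]
tool_rot: [0.519, 3.094, -0.001]
contact_force: [0.2, -0.2, 0.7]
opening: -0.0002
grip_force: 0.0
```

View pics/sau.png

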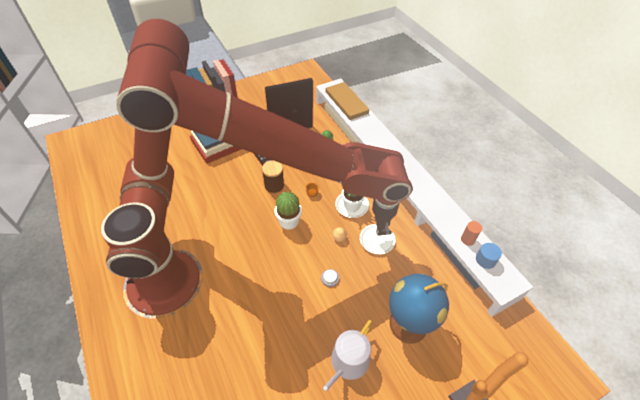

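The tool stands over the empty saucer, near (380,236), and everything else is where it was. I hold, then hand in.

```bash
python3 jog.py '0 0 0 0 0 0 0;0 0 0 0 0 0 0;0 0 0 0 0 0 0;0 0 0 0 0 0 0;0 0 0 0 0 0 0;0 0 0 0 0 0 0;0 0 0 0 0 0 0;0 0 0 0 0 0 0;0 0 0 0 0 0 0;0 0 0 0 0 0 0;0 0 0 0 0 0 0;0 0 0 0 0 0 0;0 0 0 0 0 0 0;0 0 0 0 0 0 0;0 0 0 0 0 0 0;0 0 0 0 0 0 0;0 0 0 0 0 0 0;0 0 0 0 0 0 0;0 0 0 0 0 0 0;0 0 0 0 0 0 0'
python3 jog.py '0 0 0 0 0 0 0;0 0 0 0 0 0 0;0 0 0 0 0 0 0;0 0 0 0 0 0 0;0 0 0 0 0 0 0;0 0 0 0 0 0 0;0 0 0 0 0 0 0;0 0 0 0 0 0 0;0 0 0 0 0 0 0;0 0 0 0 0 0 0;0 0 0 0 0 0 0;0 0 0 0 0 0 0;0 0 0 0 0 0 0'
python3 -c "from station import ctrl;print(ctrl.finish_job())"
```

```text
t: 11.52
tool_pos: [0.6546, -0.1774, 0.059]
tool_rot: [-0.52, -3.098, -0.0]
contact_force: [-1.1, 0.2, 0.0]
opening: 0.0001
grip_force: 0.0
t: 12.6
tool_pos: [0.6546, -0.1774, 0.059]
tool_rot: [-0.52, -3.098, -0.0]
contact_force: [-0.3, -0.1, 0.4]
opening: -0.0003
grip_force: 0.0
the job is handed in; nothing more can be done
None
```

I pressed the button right down and released it, pointed at the ball cactus and then the empty saucer for over 2 s each, and handed the job in at about 12.6 s still pointing at the saucer; no result was returned.

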